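# Probe a die plate for its high pad and mark it

## Robot

A 6-joint arm with a two-finger parallel gripper is mounted at the origin on the work surface. World frame = base frame: x ahead of the robot, y to its left, z up, the work surface at z = 0. Lengths are in m, angles in degrees, forces in N, time in s.
With the tool pointing down it reaches from about 0.4 to 0.825 m from the base axis. Payload 7 kg.
Tool frame: the origin (TCP) lies at the very end of the fingers, on their centre line; the grasp point (between the pads) lies 19 mm behind it; z points along the fingers, y is the line along which they close (so a half turn about z gives the same grasp; the last joint's range is limited). The gripper opens to 88 mm and grips with 3 to 60 N. Pads are 19 mm wide; open, the fingers measure 130 mm over their backs; the gripper's body (78 mm by 193 mm) begins 47 mm behind the grasp point.
Start: joints at [83.829, 20.546, 0.682, 0, -70.136, -16.507], TCP at [0.26, 0.623, 0.227] pointing down, gripper open.
Joint ranges: [-176.03, 176.03], [-82.01, 121.73], [-58.28, 71.71], [-173.87, 95.51], [-174.79, -0.11], [-173.66, 173.66]. Speed limits (degrees/s): [136.94, 136.94, 172.46, 180, 180, 180].

## Interface

Orientations are given as [roll, pitch, yaw] about the fixed x, y, z axes, in that order (R = Rz(yaw) Ry(pitch) Rx(roll)).
In Python, from plant import ctrl gives the robot as it stands.
- The arm moves only by the tool carry_out, never from a script. Its argument "deltas" is a list that holds one entry, the list of rows, each a list of 5 numbers: the shift along the tool's x, y, z scaled (see below), then the turn about the tool's z scaled (see below), then the opening, from -1 (shut) to 1 (fully open). A call has 1 to 5 rows; each row is the pose to reach, as a shift and turn from the pose commanded when the call began, along the tool's axes at that moment, turning the shorter way round; what a row does not reach only later rows make up. The controller multiplies each number of a shift by 20 cm and each number of a turn by 2 pi rad. A row lasts 1/10 s, in which the tool goes at most 50 mm and 8.59 degrees, less where a joint would pass 70% of its speed; a pose out of reach is approached as far as the arm can. A call with a number of a shift or a turn outside -1 to 1 is refused whole. A call with a gripper value outside its range is refused whole. The fingers move at their own pace and stop on an object; the grip force is fixed at half the most. Time passes only in rows, so rows that repeat a pose let the fingers close. It gives the time, the measured TCP pose, the force, the opening and the grip force at its end, in the units of the state.
- ctrl.get_obs(): the state, without advancing time (a new reading comes with each control period).
- ctrl.snapshot(name): name is "side" or "top"; returns a dict with "color" (400x640x3 uint8, red, green, blue), "camera_matrix" (3x3 intrinsics, pixels), "R" (3x3) and "t" (3): a world point X has camera coordinates R X + t. Camera axes: x right, y down, z forward; pixel columns grow to the right and rows downward; lengths in m; the calibration is good to about 2 mm. A picture is of the moment at which its call begins. There is no depth.
- ctrl.close_job(): hands the job in; it is judged then, once.
Trained networks look in a picture, given as the dict that the camera call returned (one of the last four; its "shot" number tells which), for a name from the list of things; names that differ only in an ending like _2 or _b are one class to them, and where a whole thing is asked for, a point or a joint stands for the part that bears it (a point fixed in the world has none). Each returns a list of dicts, best first, with "p" (0 to 1); they miss things now and then, are a little off and sometimes report something else, mostly with a low value. They report only what shows in the picture. A call takes as long as a camera call. They do not tell look-alikes from the thing itself.
- ctrl.search_frame(picture, name): "centre" ([column, row] in pixels, amid what is visible of it).
- ctrl.silhouettes(picture, name): "mask" (400x640 bool, what is visible of it) and "centre" ([column, row] in pixels, amid what is visible of it).
- ctrl.spot_point(picture, name): "centre" ([column, row] in pixels: a listed point, or the origin of a listed thing).
The state is a dict: "clock": time; "joint_pos": joint angles; "qvel": joint speeds; "tau": joint torques, N m; "tool_pos": TCP position; "orientation": TCP orientation; "force": force on the tool from outside, world axes, zero at the start; "moment": the same for the moment, N m; "opening": finger opening in m; "gripper_force": force on a finger pad.
Only numpy, scipy, OpenCV 4.12 (cv2) and the standard library are available. Lean on these libraries where they do the work, as an engineer would, in place of code of your own. Each camera call takes 0.05 s, during which the arm holds its last target. There are 200 camera calls.

## Task

One of the four round pads on the steel base plate stands proud. Take the plunger gauge from its wooden block and, holding it upright, touch its plunger gently (never bottoming it) on every pad in turn, starting at the pad beside the notched corner and going clockwise seen from above; then press the gauge fully home in its matching rectangular cutout in the foam insert, and leave the stepped steel marker standing upright, foot down, on the middle of the high pad. Leave the cup and everything else on the bench where it is.

Things in the scene. Friction and masses are not known exactly. Their poses are not given: they have to be found in the camera images.
- plate: fixed steel base plate, 180 x 180 x 25 thick, flat on the bench at any yaw; origin at the centre of its underside. A 24 mm square notch is cut out of its (+x,+y) corner. A cup stands at its centre and a strap clamp on the middle of its +x and -x edges. Near each corner is a round flat pad 32 across: three stand 4.5 to 6 above the plate's top, one (any of them) 9 to 10
- bolt1 (a point): top of the bolt of the clamp on the plate's +x edge (plate frame +83,0), 65 above the bench. The dark strap below is 22 wide, 35 high, from x = 60 to 117
- bolt2 (a point): the same for the clamp on the -x edge (plate frame -83,0)
- spot1 (a point): centre of the first pad, beside the notched corner (plate frame +54,+54); this point is a fixed mark 5 above the plate's top (30 above its underside) whatever the pad's real height
- spot2 (a point): the same for the second pad, next clockwise seen from above (plate frame +54,-54)
- spot3 (a point): the same for the third pad (plate frame -54,-54)
- spot4 (a point): the same for the fourth pad (plate frame -54,+54)
- gauge: loose plunger gauge, about 0.22 kg: a grey block 40 (x) x 24 (y) x 56 (z), white dial 6 proud on its -x face; origin at the centre of the block's underside. Below it hang a stem 12 across, 20 long, and a thin sprung plunger. Starts upright in the holder, block resting on its top. Grip across the 24 mm sides, 40 above the origin, so that the fingers stay clear of the foam
- tip (a point): lower end of the plunger (42 below the gauge's origin when not pressed)
- plunger (a joint): how far the plunger is pressed in, m: 0 free, 0.010 bottomed. Springy: starts to move at 1.5 N, 0.3 N more per mm (3 mm at 2.4 N, 8 mm at 3.9 N)
- holder: fixed light wooden block 80 x 70 x 50 high with an 18 mm through hole in the middle, in which the gauge's stem hangs at the start; origin at the centre of its underside. It stands to one side of the plate, the foam insert to the other (either way round)
- foam: fixed foam insert, 130 x 110 x 55 high (dark below, grey on top); origin at the centre of its underside. Three cutouts 12 deep in its top: a rectangle 43 (x) x 27 (y) for the gauge at (-30,+22), with a 20 mm round well below it for stem and plunger; an empty round one 34 across; a slot holding a steel bar that sticks up 4
- cutout (a point): centre of the floor of the rectangular cutout, 43 above the bench, 12 below the foam's top; axes as the foam's: the gauge's 40 mm side goes along x, either way round, its block's underside on this floor
- marker: loose stepped steel marker standing upright: a foot 28 across and 10 high with a round knob 17 across on it to grip, 48 high in all, about 0.09 kg; origin at the centre of its underside. Stands on the bench, to the left or right of the plate, having exchanged places with the slug or the bush
- cup: loose thin aluminium cup, 54 across, 62 high, standing on the middle of the plate; must be left alone
- block: fixed steel block, 25 x 50 x 75 high, standing past the plate's far left; origin at the centre of its underside; an obstacle
- riser: fixed wooden block, 50 x 70 x 45 high, past the plate's far right; origin at the centre of its underside; an obstacle
- wrench: bystander: open-ended steel wrench, 170 long, lying flat in front of the plate
- mallet: bystander: wooden-handled hammer, 220 long, lying beyond the plate
- tape: bystander: blue ring of tape, 104 across, 48 high, beyond the plate
- tub: bystander: white open tub, 104 across, 110 high, at the right side
- spray: bystander: white bottle, 68 across, 190 high, standing at the left side
- slug: bystander: plain straight steel cylinder, 26 across, 44 high, no step: not the marker
- bush: bystander: steel flanged bush, narrow end (18 across, 22 high) down and wide flange (30 across, 10 thick) on top: not the marker
Things that resemble listed ones, but are neither listed nor needed, are in the scene too. What is shaped like the gauge but red is not meant. There is more than one size of the foam; the one meant has the size given above.

How it is judged (in metres and radians):
On the way, in this order (a step that is already met when the one before it is completed fails the run):
1. gauge upright, its plunger pressed in on pad 1 (beside the notch) (value of joint plunger above 0.001 m and horizontal distance between tip and spot1 below 0.013 m and angle between gauge's own z axis and vertical below 0.2 rad), for 0.1 s.
2. gauge upright, its plunger pressed in on pad 2 (next clockwise) (value of joint plunger above 0.001 m and horizontal distance between tip and spot2 below 0.013 m and angle between gauge's own z axis and vertical below 0.2 rad), for 0.1 s.
3. gauge upright, its plunger pressed in on pad 3 (next) (value of joint plunger above 0.001 m and horizontal distance between tip and spot3 below 0.013 m and angle between gauge's own z axis and vertical below 0.2 rad), for 0.1 s.
4. gauge upright, its plunger pressed in on pad 4 (last) (value of joint plunger above 0.001 m and horizontal distance between tip and spot4 below 0.013 m and angle between gauge's own z axis and vertical below 0.2 rad), for 0.1 s.
5. marker standing free on the high pad ((horizontal distance between marker and spot1 below 0.008 m or horizontal distance between marker and spot2 below 0.008 m or horizontal distance between marker and spot3 below 0.008 m or horizontal distance between marker and spot4 below 0.008 m) and z of marker in the frame of plate between 0.0325 and 0.038 m and angle between marker's own z axis and vertical below 0.12 rad and contact force between the fingers and marker below 0.1 N), for 0.2 s.
At the end, for the whole second after the job is handed in: The marker stands upright (within 0.12 rad), released and at rest, centred within 8 mm on the pad that stands proud; the gauge sits upright in the rectangular foam cutout, within 4 mm sideways and 3 mm of its floor, at rest (all of step 5 and horizontal distance between gauge and cutout below 0.004 m and z of gauge in the frame of cutout between -0.003 and 0.003 m and angle between gauge's own z axis and vertical below 0.1 rad and linear speed of each of marker, gauge below 0.02 m/s); the robot touches nothing.
It fails at once if plunger pressed in more than 9 mm (bottomed) (value of joint plunger above 0.009 m).
It fails at once if cup shifted more than 20 mm or toppled (distance of cup from where it was at the start of the episode above 0.02 m or angle between cup's own z axis and vertical above 0.3 rad).
It fails at once if a bystander shifted more than 30 mm (distance of any of wrench, mallet, tape, tub, spray, slug, bush from where it was at the start of the episode above 0.03 m).
It also fails if it takes over 72 s, if anything falls off the work surface, if the arm or the gripper's body presses on something with over 40 N, if the wrist force passes 120 N, or if a joint passes its speed limit or range.

## Working session

There is one attempt and no reset: what is moved stays moved. The work goes in short steps, Python scripts to look and compute and a tool call to move; the robot and the scene stay as the last step left them, time stands still between calls to the robot, and variables do not carry over. Pictures are saved under pics/ and viewed, at most 10 in all, crops included, and the job is handed in when it is done.

Besides the shell and the picture viewer there is one more tool, called by a JSON object that holds its "method" and its "body". carry_out: Moves the arm, as the interface text tells. Its arguments: {"type":"object","properties":{"deltas":{"type":"array"}},"required":["deltas"]}

```bash
mkdir -p pics; ls; cat > h.py <<'E'
import numpy as np, cv2, json
from plant import ctrl
def snap(n,f=None):
    s=ctrl.snapshot(n)
    if f: cv2.imwrite('pics/'+f,s['color'][:,:,::-1])
    return s
def ray(s,px):
    K,R,t=[np.array(s[k]) for k in('camera_matrix','R','t')]
    d=R.T@np.linalg.solve(K,[px[0],px[1],1.]); return -R.T@t,d
def atz(s,px,z):
    o,d=ray(s,px); return o+d*(z-o[2])/d[2]
def proj(s,X):
    K,R,t=[np.array(s[k]) for k in('camera_matrix','R','t')]
    c=np.atleast_2d(X)@R.T+t; p=c@K.T; return p[:,:2]/p[:,2:]
E
python3 - <<'E'
from h import *
o=ctrl.get_obs(); print(o)
a=snap('top','top0.png'); b=snap('side','side0.png')
for s in(a,b):
    print('cam',ray(s,[320,200])[0].round(3), np.array(s['camera_matrix']).round(1).tolist())
Z=dict(bolt1=.065,bolt2=.065,spot1=.03,spot2=.03,spot3=.03,spot4=.03,gauge=.05,holder=0,foam=0,cutout=.043,marker=0,cup=.025,block=0,riser=0,slug=0,bush=0,tip=.008,plate=0,tub=0,spray=0,tape=0)
for n,z in Z.items():
  for k,s in(('T',a),('S',b)):
    for r in ctrl.spot_point(s,n)[:4]:
        print(k,n,round(r['p'],2),np.round(r['centre'],1),atz(s,r['centre'],z).round(3)[:2])
E
```

```text
pics
{'clock': 0.0, 'joint_pos': array([ 8.38295956e+01,  2.05910661e+01,  6.32752526e-01, -2.02816788e-02,
       -7.01350120e+01, -1.65070425e+01]), 'qvel': array([-0.00643478, -0.0397027 , -0.01580205, -0.00548192,  0.19963931,
        0.0116189 ]), 'tau': array([-7.50570180e-04, -5.82735193e+01,  2.93040454e+01,  6.99710503e+00,
        6.87916239e-03, -1.84010605e-04]), 'tool_pos': array([0.26007455, 0.62234912, 0.22561858]), 'orientation': array([ 1.79905103e+02, -8.23933315e-03, -2.26843474e+01]), 'force': array([-0.79582176, -0.15906814,  0.53463601]), 'moment': array([-0.00229056,  0.05801604,  0.0020094 ]), 'gripper_force': 0.0, 'opening': 0.08765038782576241}
cam [0.458 0.028 1.411] [[418.8, 0.0, 318.4], [0.0, 418.8, 202.6], [0.0, 0.0, 1.0]]
cam [-0.117 -0.711  0.644] [[391.8, 0.0, 324.6], [0.0, 391.8, 198.2], [0.0, 0.0, 1.0]]
T bolt1 0.9 [335.  191.1] [ 0.572 -0.04 ]
T bolt1 0.6 [283.2 209.3] [0.515 0.127]
S bolt1 0.97 [290.5 189.8] [0.515 0.127]
S bolt1 0.85 [341.5 202.2] [ 0.57  -0.036]
T bolt2 0.9 [335.  191.1] [ 0.572 -0.04 ]
T bolt2 0.6 [283.2 209.3] [0.515 0.127]
S 
[... 2278 characters left out ...]
83]
S riser 0.7 [405.1 225.7] [ 0.68  -0.184]
T slug 0.44 [235.9 180.6] [0.617 0.291]
T slug 0.41 [218.9 224.1] [0.47  0.348]
T bush 0.61 [393.8 173. ] [ 0.637 -0.244]
T bush 0.34 [311.  202.8] [0.539 0.038]
S bush 0.46 [412.9 243.9] [ 0.625 -0.25 ]
T plate 0.81 [312.2 205.5] [0.53  0.034]
T plate 0.2 [335.6 194.4] [ 0.567 -0.045]
S plate 0.81 [314.2 215.6] [0.534 0.044]
S plate 0.42 [414.4 240.7] [ 0.64  -0.245]
T tub 0.63 [463.5 166.8] [ 0.656 -0.482]
S tub 0.59 [500.5 276.1] [ 0.666 -0.472]
T spray 0.76 [178.2 174.4] [0.639 0.486]
T spray 0.21 [218.  224.5] [0.469 0.351]
S spray 0.77 [252.8 160.3] [0.634 0.514]
T tape 0.8 [239.8 143. ] [0.745 0.278]
S tape 0.65 [315.  169.5] [0.748 0.276]
```

```bash
python3 - <<'E'
import cv2,numpy as np
a=cv2.imread('pics/top0.png');b=cv2.imread('pics/side0.png')
cv2.imwrite('pics/t1.png',cv2.resize(a[110:290,150:500],(800,411),interpolation=cv2.INTER_CUBIC))
cv2.imwrite('pics/s1.png',cv2.resize(b[130:355,200:500],(800,600),interpolation=cv2.INTER_CUBIC))
E
```

```text
(no output)
```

View pics/t1.png

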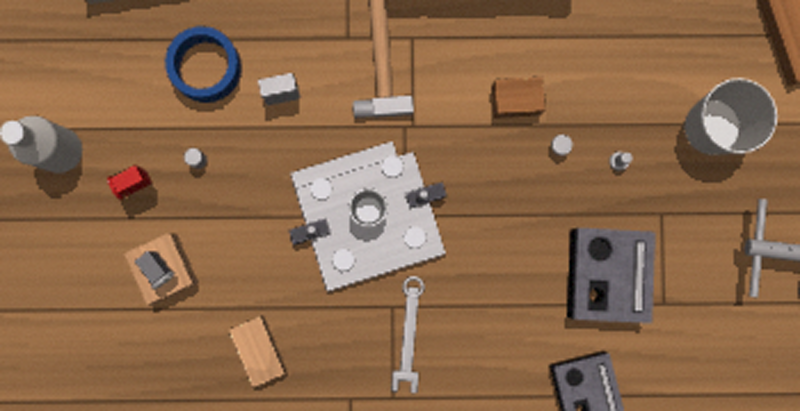

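View pics/s1.png

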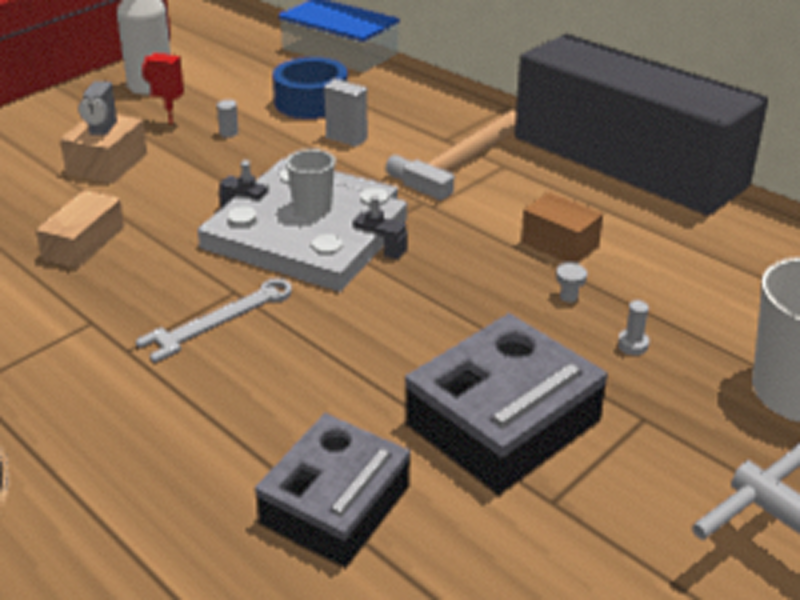

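The top view (crop pixels) shows the plate with its notch at the far right (400,150), so spot1 is the pad at (392,166), then (415,237), (343,260), (320,188).

Look-alikes, full top-view pixels:
- **Gauge:** grey gauge in the wooden block (218,227), against the red one (206,190).
- **Holder:** the block carrying the gauge (220,228), against the plain block (262,264).
- **Foam:** big (416,230), against small (407,277).
- **Marker:** stepped, foot down (422,180), against the bush (395,173) and the slug (235,179).

I'll fit poses next and check the choice in one close crop.

```bash
cat > fit.py <<'E'
from h import *
from scipy.optimize import minimize, least_squares
from scipy.spatial.transform import Rotation as Ro
def box(lx,ly,z0,z1,ox=0,oy=0):
    return np.array([[ox+sx*lx/2,oy+sy*ly/2,z] for sx in(-1,1) for sy in(-1,1) for z in(z0,z1)])
def cyl(r,z0,z1):
    t=np.linspace(0,2*np.pi,24); return np.vstack([np.c_[r*np.cos(t),r*np.sin(t),0*t+z] for z in(z0,z1)])
def place(P,x,y,z,yaw): return Ro.from_euler('z',yaw).apply(P)+[x,y,z]
def render(s,parts,p,z):
    m=np.zeros((1600,2560),np.uint8)
    for P in parts:
        h=cv2.convexHull((proj(s,place(P,p[0],p[1],z,p[2]))*4+1.5).astype(np.float32))
        cv2.fillConvexPoly(m,h.round().astype(np.int32),1)
    return cv2.resize(m.astype(np.float32),(640,400),interpolation=cv2.INTER_AREA)
def near(s,name,X,tol=30):
    px=proj(s,X)[0]; c=[r for r in ctrl.silhouettes(s,name) if np.hypot(*(np.array(r['centre'])-px))<tol]
    return (c[0]['mask'].astype(np.float32),c[0]['p']) if c else (None,0)
def fit(obs,parts,p0,z,yaw=True,step=.01):
    def cost(q):
        p=np.r_[q[:2],q[2]*.1*10 if yaw else p0[2]]
        return sum(np.abs(render(s,parts,p,z)-m).sum()/m.sum() for s,m in obs)
    q0=np.array(p0[:3] if yaw else p0[:2],float)
    sim=np.vstack([q0]+[q0+np.eye(len(q0))[i]*(step if i<2 else .2) for i in range(len(q0))])
    r=minimize(cost,q0,method='Nelder-Mead',options=dict(initial_simplex=sim,xatol=1e-4,fatol=1e-4,maxfev=200))
    return r.x,r.fun/len(obs)
E
cat > m1.py <<'E'
from fit import *
a=snap('top');b=snap('side')
PL=dict(b1=([.083,0,.065]),b2=([-.083,0,.065]),s1=[.054,.054,.03],s2=[.054,-.054,.03],s3=[-.054,-.054,.03],s4=[-.054,.054,.03])
M=np.array(list(PL.values()))
p0=[.54,.042,np.radians(-71)]
ob=[]
for s in(a,b):
    pr=proj(s,place(M,*p0[:2],0,p0[2]))
    for n in('bolt1','spot1'):
        for r in ctrl.spot_point(s,n):
            d=np.hypot(*(pr-r['centre']).T); i=d.argmin()
            if d[i]<8 and r['p']>.3: ob.append((s,i,np.array(r['centre'])))
for ss in((a,),(b,),(a,b)):
    O=[o for o in ob if any(o[0] is s for s in ss)]
    f=lambda q:np.concatenate([proj(s,place(M[i:i+1],q[0],q[1],0,q[2]))[0]-c for s,i,c in O])
    r=least_squares(f,p0,x_scale=[.01,.01,.1],loss='soft_l1'); print('plate',len(O),r.x.round(4),np.degrees(r.x[2]).round(2),np.abs(r.fun).round(1).max())
plate=r.x
print('spots',place(M,*plate[:2],0,plate[2]).round(4).tolist())
T=dict(foam=([box(.13,.11,0,.055)],[.452,-.308,0],0,True),
 holder=([box(.08,.07,0,.05)],[.457,.338,.5],0,True),
 gauge=([box(.04,.024,0,.056)],[.46,.338,.5],.05,True),
 marker=([cyl(.014,0,.01),cyl(.0085,.01,.048)],[.615,-.329,0],0,False),
 plate=([box(.18,.18,0,.025)],plate,0,True))
out={}
for n,(parts,p,z,y) in T.items():
    for ss in((a,),(b,),(a,b)):
        obs=[]
        for s in ss:
            m,pp=near(s,n,[p[0],p[1],z+.02],25)
            if m is not None: obs.append((s,m))
        if not obs: print(n,'none');continue
        x0s=[p] if n!='gauge' else [[p[0],p[1],p[2]+k] for k in(0,1.57)]
        q,c=min((fit(obs,parts,x,z,y) for x in x0s),key=lambda t:t[1])
        print(n,len(obs),q[:2].round(4),np.degrees(q[2:]).round(1),round(c,3),'mask',[int(m.sum()) for _,m in obs]);
    out[n]=list(map(float,q))
json.dump(dict(out,plate=list(map(float,plate))),open('fit.json','w'))
C=np.zeros((600,800,3),np.uint8)
for k,(s,n,X,z) in enumerate([(a,'foam',out.get('foam'),.055),(b,'foam',out.get('foam'),.055),(a,'plate',plate,.025),(b,'gauge',out.get('gauge'),.06)]):
    c=proj(s,[X[0],X[1],z])[0].round().astype(int); w,h=(50,37)
    if k==2:w,h=60,45
    im=cv2.resize(s['color'][c[1]-h:c[1]+h,c[0]-w:c[0]+w,::-1],(400,300),interpolation=cv2.INTER_CUBIC)
    C[300*(k//2):300*(k//2)+300,400*(k%2):400*(k%2)+400]=im
    print('tile',k,c,w)
cv2.imwrite('pics/c1.png',C)
E
python3 m1.py
```

```text
plate 6 [ 0.5381  0.0414 -1.3159] -75.4 4.6
plate 6 [ 0.5356  0.0414 -1.3089] -75.0 6.6
plate 12 [ 0.5372  0.0419 -1.3148] -75.33 6.4
spots [[0.5582, -0.0384, 0.065], [0.5161, 0.1221, 0.065], [0.6031, 0.0033, 0.03], [0.4986, -0.0241, 0.03], [0.4712, 0.0804, 0.03], [0.5757, 0.1078, 0.03]]
foam 1 [ 0.4441 -0.31  ] [-3.7] 0.036 mask [1492]
foam 1 [ 0.4448 -0.3091] [-3.6] 0.025 mask [3214]
foam 2 [ 0.4442 -0.3099] [-3.3] 0.032 mask [1492, 3214]
holder 1 [0.4613 0.3371] [24.6] 0.593 mask [401]
holder 1 [0.4598 0.3385] [26.1] 0.233 mask [539]
holder 2 [0.461  0.3377] [24.8] 0.416 mask [401, 539]
gauge 1 [0.4599 0.3334] [216.7] 0.14 mask [150]
gauge 1 [0.4597 0.3377] [35.8] 0.147 mask [218]
gauge 2 [0.4593 0.3339] [39.4] 0.148 mask [150, 218]
marker none
marker 1 [ 0.6111 -0.3323] [] 0.111 mask [189]
marker 1 [ 0.6111 -0.3323] [] 0.111 mask [189]
plate none
plate 1 [0.5369 0.0406] [-71.8] 0.354 mask [2234]
plate 1 [0.5369 0.0406] [-71.8] 0.354 mask [2234]
tile 0 [419 230] 50
tile 1 [389 270] 50
tile 2 [310 203] 60
tile 3 [238 176] 50
```

View pics/c1.png

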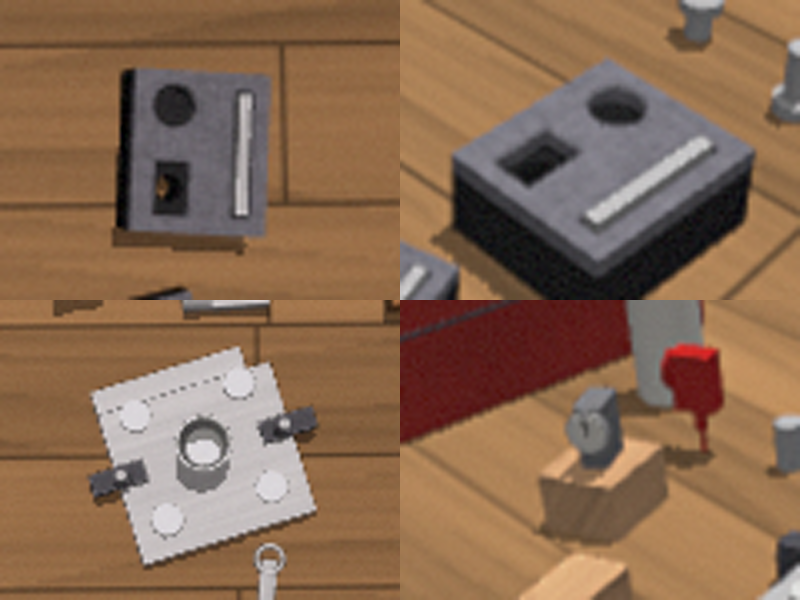

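The close crop confirms the grey gauge in the wooden block with its dial facing the camera, at tile (600,430). It also shows the big foam with its rectangle near left, and the notch beside pad 1 at tile (240,382). The plate fit mixed bolts with pads, so I'm refitting it by class and giving the gauge model its dial.

```bash
cat > m2.py <<'E'
from fit import *
a=snap('top');b=snap('side')
np.save('a.npy',a,allow_pickle=True);np.save('b.npy',b,allow_pickle=True)
M=np.array([[.083,0,.065],[-.083,0,.065],[.054,.054,.03],[.054,-.054,.03],[-.054,-.054,.03],[-.054,.054,.03]])
p0=[.54,.042,np.radians(-72)]
ob=[]
for k,s in(('T',a),('S',b)):
    pr=proj(s,place(M,*p0[:2],0,p0[2]))
    for n,ids in(('bolt1',[0,1]),('spot1',[2,3,4,5])):
        for r in ctrl.spot_point(s,n):
            d=np.hypot(*(pr[ids]-r['centre']).T); i=ids[d.argmin()]
            if d.min()<7 and r['p']>.3: ob.append((s,i,np.array(r['centre'])))
for sel in ([2,3,4,5],[0,1,2,3,4,5]):
  for ss in((a,),(b,),(a,b)):
    O=[o for o in ob if any(o[0] is s for s in ss) and o[1] in sel]
    f=lambda q:np.concatenate([proj(s,place(M[i:i+1],q[0],q[1],0,q[2]))[0]-c for s,i,c in O])
    r=least_squares(f,p0,x_scale=[.01,.01,.1],loss='soft_l1'); print('plate',len(O),r.x[:2].round(4),np.degrees(r.x[2]).round(2),f(r.x).round(1))
  if sel[0]==2: plate=r.x
print('spots',place(M,*plate[:2],0,plate[2]).round(4).tolist())
t=np.linspace(0,2*np.pi,24)
dial=np.vstack([np.c_[0*t+x,.016*np.cos(t),.034+.016*np.sin(t)] for x in(-.02,-.026)])
parts=[box(.04,.024,0,.056),dial]
for ss in((a,),(b,),(a,b)):
    obs=[]
    for s in ss:
        m,pp=near(s,'gauge',[.46,.336,.07],12)
        if m is not None: obs.append((s,m))
    q,c=fit(obs,parts,[.46,.336,.65],.05); print('gauge',q[:2].round(4),np.degrees(q[2]).round(1),round(c,3))
for s in(a,b):
    for n in('marker',):
        for r in ctrl.silhouettes(s,n): print(n,round(r['p'],2),np.round(r['centre']),r['mask'].sum())
E
python3 m2.py
```

```text
plate 4 [0.5362 0.043 ] -75.2 [ 0.2 -0.4  1.2 -0.  -0.1 -0.7 -2.6  3.2]
plate 4 [0.5356 0.0374] -72.8 [ 0.8 -1.4 -0.2 -2.1 -0.2  1.4 -0.3  3.5]
plate 8 [0.5371 0.0406] -73.71 [ 0.7 -0.1  2.2 -0.9  0.1 -1.3 -1.3  3.2  0.4 -2.2 -0.5 -2.5 -0.1  0.8
 -1.1  2.9]
plate 6 [0.5361 0.0389] -74.33 [-2.4  0.1 -0.9 -0.1  1.3 -0.1  2.6 -0.3  0.8 -0.8 -1.   3.3]
plate 6 [0.5384 0.0387] -74.18 [-1.7  2.7 -0.4 -0.8  1.2 -2.3  0.3 -2.3  0.8  0.9 -0.5  3. ]
plate 12 [0.5368 0.038 ] -74.2 [-2.  -0.  -0.6 -0.3  1.6 -0.2  3.  -0.6  1.1 -1.1 -0.7  3.2 -2.   2.9
 -0.6 -0.5  0.9 -2.   0.1 -2.   0.6  1.1 -0.8  3.4]
spots [[0.5604, -0.0391, 0.065], [0.5138, 0.1203, 0.065], [0.6041, 0.0039, 0.03], [0.5004, -0.0264, 0.03], [0.4701, 0.0773, 0.03], [0.5738, 0.1076, 0.03]]
gauge [0.4607 0.3359] 33.8 0.095
gauge [0.4606 0.337 ] 36.8 0.137
gauge [0.4609 0.3367] 35.3 0.124
marker 0.69 [311. 210.] 2643
marker 0.42 [423. 178.] 59
marker 0.49 [436. 254.] 140
marker 0.2 [312. 160.] 441
```

{"method": "carry_out", "body": {"deltas": [[[0.74,0.466,0.06,-0.085,1],[0.74,0.466,0.06,-0.085,1],[0.74,0.466,0.06,-0.085,1],[0.74,0.466,0.06,-0.085,1]]]}}

```text
clock: 4.5
tool_pos: [0.3622, 0.4767, 0.2146]
orientation: [180.0, 0.0, 8.2]
force: [-0.6, 0.9, 0.6]
opening: 0.0873
gripper_force: 0.0
```

```bash
cat >> h.py <<'E'
def go(x,y,z,yaw):
    """numbers for the row that takes the measured pose to this TCP position and yaw (deg)"""
    o=ctrl.get_obs(); R=np.array(o['orientation']); w=np.radians(R[2]); p=np.array(o['tool_pos'])
    d=np.array([x,y,z])-p
    v=np.array([np.cos(w)*d[0]+np.sin(w)*d[1],np.sin(w)*d[0]-np.cos(w)*d[1],-d[2]])/.2
    dy=(yaw-R[2]+180)%360-180
    print('t',round(o['clock'],2),'pose',p.round(4),R.round(2),'j',np.round(o['joint_pos'],0),'F',np.round(o['force'],2),'open',round(o['opening'],4),round(o['gripper_force'],1)); print('row',v.round(4),round(-dy/360,4),'dist',np.linalg.norm(d).round(3))
E
python3 - <<'E'
from h import *
import cv2
a=np.load('a.npy',allow_pickle=True).item()
g=a['color'].min(2).astype(int)
print(g[175:232:2,284:340:2])
go(.4608,.3366,.13,35.5)
E
```

```text
[[ 65  61  66  63  62  61  62  65  63  63  60  62  62 136 187 194 193 189
  191 189  62  55  61  64  65  59  63  61]
 [ 64  70  62  63  64  67  68  67  64  59 162 187 191 192 194 194 192 197
  196 192  65  54 166 181  64  62  63  58]
 [ 66  62  63  67  66  63  64 194 186 192 192 192 193 195 195 194 197 201
  215 213 200 192 192 198  62  66  65  67]
 [ 63  66  68  86 189 187 194 194 193 194 195 194 194 199 198 130 196 212
  215 214 216 160 192 196 117  62  64  63]
 [133 183 191 193 195 191 192 192 196 196 197 193 136 196 190 194 196 213
  214 214 214 177 192 191 180  68  68  65]
 [194 190 194 191 196 197 199 194 200 137 192 196 194 198 197 193 186 215
  216 216 211 188 191 189 188  69  68  69]
 [196 194 195 198 194 198 161 192 196 194 197 196 195 199 196 196 193 181
  129 159 186 187 189 191 196  97  70  65]
 [196 194 213 215 213 166 192 197 199 198 194 198 195 194 189 188 187 188
  190 190 191 195 196 195 193 184  64  67]
 [204 208 215 211 215 208 198 196 195 196 195 194 189 189 191 189 188 189
  195 196 197 192 190 190 190 184  58 100]
 [196 212 215 213 216 210 195 194 191 190 189 1
[... 1780 characters left out ...]
3
  193 191 193 190 191 192 191 188 191  71]
 [ 68  71  76 192 194 189 216 212 214 215 189 194 191 189 193 191 190 188
  190 191 193 189 187 155  72  43  44  68]
 [ 69  68  67 203 194 193 128 213 214 207 184 192 189 189 188 189 192 190
  187 187 117  73  41  46  67  68  68  67]
 [ 69  71  68  81 196 195 195 180 190 183 192 189 191 192 194 186 188 118
   74  33  67  66  68  70  69  66  70  71]
 [ 64  67  69  78 194 192 192 191 188 192 194 193 190 190  95  70  38  45
   60  65  64  64  72 189 148  62  60  61]]
t 4.5 pose [0.3622 0.4767 0.2146] [1.7998e+02 1.0000e-02 8.1700e+00] j [ 71.  14. -10.   0. -66.  27.] F [-0.56  0.94  0.63] open 0.0873 0.0
row [0.3885 0.7636 0.4231] -0.0759 dist 0.191
```

{"method": "carry_out", "body": {"deltas": [[[0.39,0.764,0.2,-0.076,1],[0.39,0.764,0.2,-0.076,1],[0.39,0.764,0.2,-0.076,1],[0.39,0.764,0.42,-0.076,1],[0.39,0.764,0.42,-0.076,1]]]}}

```text
clock: 5.0
tool_pos: [0.4585, 0.3348, 0.1267]
orientation: [180.0, 0.3, 35.1]
force: [-0.6, -0.2, -0.9]
opening: 0.0881
gripper_force: 0.0
```

```bash
cat > pads.py <<'E'
from fit import *
M=np.array([[.054,.054,.031],[.054,-.054,.031],[-.054,-.054,.031],[-.054,.054,.031]])
ob=[]
for f in('a','b'):
    s=np.load(f+'.npy',allow_pickle=True).item()
    pr=proj(s,place(M,.5375,.041,0,np.radians(-73)))
    g=s['color'].min(2).astype(float)
    if f=='b': print(np.round([g[int(v)-1:int(v)+2,int(u)-1:int(u)+2].mean() for u,v in pr]))
    n,L,st,ce=cv2.connectedComponentsWithStats((g>204).astype(np.uint8))
    for i,c in enumerate(pr):
        d=np.hypot(*(ce-c).T); d[st[:,4]<15]=99; d[st[:,4]>150]=99; k=d.argmin()
        print(f,i+1,c.round(1),ce[k].round(1),d[k].round(1),st[k,4],atz(s,ce[k],.031).round(4)[:2])
        if d[k]<6: ob.append((f,s,i,ce[k]))
for sel in('a','b','ab'):
    O=[o for o in ob if o[0] in sel]
    if len(O)<2: continue
    fn=lambda q:np.concatenate([proj(s,place(M[i:i+1],q[0],q[1],0,q[2]))[0]-c for _,s,i,c in O])
    r=least_squares(fn,[.5375,.041,-1.27],x_scale=[.01,.01,.1]); print(sel,r.x.round(4),np.degrees(r.x[2]).round(2),r.fun.round(1))
    print(place(M,*r.x[:2],0,r.x[2]).round(4)[:,:2].tolist())
E
python3 pads.py; python3 -c "
from h import *
go(.4608,.3366,.072,35.5)"
```

```text
a 1 [320.7 182.3] [321.2 182.2] 0.4 60 [0.6051 0.0038]
a 2 [330.7 213.4] [331.1 213.3] 0.5 63 [ 0.502  -0.0279]
a 3 [299.4 223.3] [299.9 223.2] 0.5 63 [0.4702 0.0751]
a 4 [289.6 192.1] [290. 192.] 0.4 62 [0.5734 0.1072]
[214. 219. 221. 121.]
b 1 [339.8 202.7] [339.9 202.2] 0.5 28 [0.6071 0.0071]
b 2 [322.1 220.3] [322.1 220.4] 0.2 49 [ 0.5009 -0.027 ]
b 3 [290.3 210.9] [290.3 209.8] 1.1 42 [0.4741 0.0815]
b 4 [309.4 194.6] [290.3 209.8] 24.4 42 [0.4741 0.0815]
a [ 0.5377  0.0395 -1.2719] -72.87 [-0.  -0.   0.   0.  -0.   0.   0.1  0. ]
[[0.6052, 0.0038], [0.502, -0.028], [0.4702, 0.0752], [0.5734, 0.1071]]
b [ 0.5395  0.0426 -1.288 ] -73.8 [ 0.2  0.2 -0.2 -0.6  0.1  0.5]
[[0.6064, 0.0058], [0.5027, -0.0243], [0.4726, 0.0794], [0.5763, 0.1095]]
ab [ 0.5378  0.0404 -1.2775] -73.2 [-0.2 -0.  -0.3  0.1 -0.4 -0.1 -0.1 -0.1  0.2  0.6  0.2 -0.1  0.1  1.1]
[[0.6051, 0.0043], [0.5017, -0.0269], [0.4705, 0.0765], [0.5739, 0.1077]]
t 5.0 pose [0.4585 0.3348 0.1267] [179.95   0.34  35.13] j [ 56.  16. -20.  -0. -54.  69.] F [-0.59 -0.2  -0.94] open 0.0881 0.0
row [ 0.0145 -0.0011  0.2736] -0.001 dist 0.055
```

{"method": "carry_out", "body": {"deltas": [[[0.01,0,0.14,0,1],[0.01,0,0.27,0,1],[0.01,0,0.27,0,1],[0.01,0,0.27,0,1]]]}}

```text
clock: 5.4
tool_pos: [0.461, 0.3409, 0.0772]
orientation: [180.0, 0.0, 35.3]
force: [0.2, 0.3, 1.0]
opening: 0.0875
gripper_force: 0.0
```

```bash
python3 - <<'E'
from h import *
go(.4608,.3366,.071,35.5)
C=np.zeros((300,800,3),np.uint8)
for k,n in enumerate(('top','side')):
    s=snap(n); c=proj(s,[.4608,.3366,.08])[0].round().astype(int)
    C[:,400*k:400*k+400]=cv2.resize(s['color'][c[1]-30:c[1]+30,c[0]-40:c[0]+40,::-1],(400,300),interpolation=cv2.INTER_CUBIC)
cv2.imwrite('pics/g1.png',C)
E
```

```text
t 5.4 pose [0.461  0.3409 0.0772] [1.7997e+02 1.0000e-02 3.5320e+01] j [ 56.  19. -23.   0. -48.  69.] F [0.16 0.33 1.01] open 0.0875 0.0
row [-0.013   0.0169  0.0309] -0.0005 dist 0.008
```

View pics/g1.png

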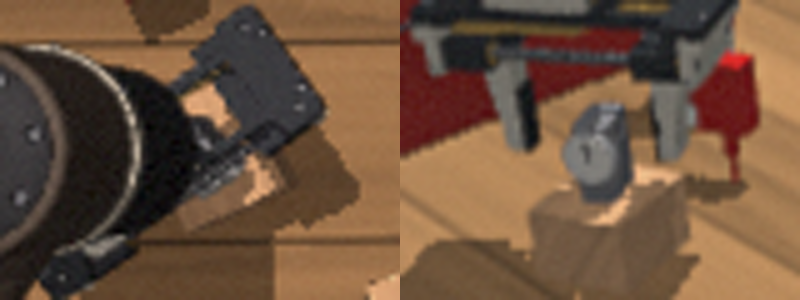

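The side tile shows the gauge between the open fingers, and the top tile shows the gripper square over the holder. I'll centre on it and close.

{"method": "carry_out", "body": {"deltas": [[[-0.013,0.017,0.03,0,0.5],[-0.013,0.017,0.03,0,-0.3],[-0.013,0.017,0.03,0,-1],[-0.013,0.017,0.03,0,-1],[-0.013,0.017,0.03,0,-1]]]}}

```text
clock: 6.0
tool_pos: [0.4608, 0.3361, 0.0708]
orientation: [-180.0, -0.0, 35.3]
force: [-0.3, 0.7, -0.4]
opening: 0.053
gripper_force: 0.0
```

{"method": "carry_out", "body": {"deltas": [[[0,0,0,0,-1],[0,0,0,0,-1],[0,0,0,0,-1]]]}}

```text
clock: 6.3
tool_pos: [0.4607, 0.336, 0.0706]
orientation: [180.0, 0.0, 35.3]
force: [0.5, 0.8, 0.6]
opening: 0.0291
gripper_force: 0.0
```

{"method": "carry_out", "body": {"deltas": [[[0,0,0,0,-1],[0,0,0,0,-1],[0,0,0,0,-1]]]}}

```text
clock: 6.6
tool_pos: [0.4607, 0.336, 0.0706]
orientation: [180.0, 0.0, 35.3]
force: [0.5, 0.1, 0.0]
opening: 0.0238
gripper_force: 29.6
```

{"method": "carry_out", "body": {"deltas": [[[0,0,-0.2,0,-1],[0,0,-0.4,0,-1],[0,0,-0.6,0,-1],[0,0,-0.65,0,-1],[0,0,-0.65,0,-1]]]}}

```text
clock: 7.1
tool_pos: [0.461, 0.3367, 0.2022]
orientation: [-179.9, -0.2, 35.3]
force: [0.6, -0.6, -2.5]
opening: 0.0239
gripper_force: 29.8
```

```bash
python3 -c "
from h import *
go(.6051,.0043,.2,0)
go(.6051,.0043,.2,35.3)
"
```

```text
t 7.1 pose [0.461  0.3367 0.2022] [-179.92   -0.18   35.28] j [ 56.  12. -15.  -0. -63.  70.] F [ 0.61 -0.62 -2.47] open 0.0239 29.8
row [-0.3719  1.7728  0.0108] 0.098 dist 0.362
t 7.1 pose [0.461  0.3367 0.2022] [-179.92   -0.18   35.28] j [ 56.  12. -15.  -0. -63.  70.] F [ 0.61 -0.62 -2.47] open 0.0239 29.8
row [-0.3719  1.7728  0.0108] -0.0001 dist 0.362
```

{"method": "carry_out", "body": {"deltas": [[[-0.18,0.88,0,0.1,-1],[-0.18,0.88,0,0.1,-1],[-0.18,0.88,0,0.1,-1],[-0.18,0.88,0,0.1,-1],[-0.18,0.88,0,0.1,-1]]]}}

```text
clock: 7.6
tool_pos: [0.5326, 0.1677, 0.198]
orientation: [179.9, 0.2, -1.2]
force: [-0.4, 0.9, -2.7]
opening: 0.0241
gripper_force: 29.8
```

```bash
python3 -c "
from h import *
go(.6051,.0043,.13,0)
"
```

```text
t 7.6 pose [0.5326 0.1677 0.198 ] [179.86   0.22  -1.25] j [ 38.  11. -16.  -0. -63.  51.] F [-0.35  0.91 -2.73] open 0.0241 29.8
row [0.3804 0.8091 0.3398] -0.0035 dist 0.191
```

{"method": "carry_out", "body": {"deltas": [[[0.38,0.81,0,0,-1],[0.38,0.81,0,0,-1],[0.38,0.81,0,0,-1],[0.38,0.81,0,0,-1],[0.38,0.81,0.3,0,-1]]]}}

```text
clock: 8.1
tool_pos: [0.6118, 0.0062, 0.154]
orientation: [-179.9, -0.5, -0.8]
force: [0.9, 1.4, -3.5]
opening: 0.0243
gripper_force: 29.8
```

{"method": "carry_out", "body": {"deltas": [[[0,0,0.07,0,-1],[0,0,0.07,0,-1],[0,0,0.07,0,-1]]]}}

```text
clock: 8.4
tool_pos: [0.6071, 0.0093, 0.1368]
orientation: [180.0, 0.0, -0.6]
force: [0.2, 0.3, -1.6]
opening: 0.0234
gripper_force: 29.8
```

```bash
python3 - <<'E'
from h import *
go(.6051,.0043,.096,0)
C=np.zeros((300,800,3),np.uint8)
for k,n in enumerate(('top','side')):
    s=snap(n); c=proj(s,[.6051,.0043,.06])[0].round().astype(int)
    np.save('g_%s.npy'%n,s,allow_pickle=True)
    C[:,400*k:400*k+400]=cv2.resize(s['color'][c[1]-30:c[1]+30,c[0]-40:c[0]+40,::-1],(400,300),interpolation=cv2.INTER_CUBIC)
    for nm,z in(('tip',.07),('gauge',.112)):
        for r in ctrl.spot_point(s,nm): print(n,nm,round(r['p'],2),np.round(r['centre'],1),atz(s,r['centre'],z).round(4), proj(s,[.6051,.0043,z]).round(1))
cv2.imwrite('pics/g2.png',C)
E
```

```text
t 8.4 pose [0.6071 0.0093 0.1368] [ 1.7995e+02  3.0000e-02 -6.2000e-01] j [ 19.  18. -15.   0. -57.  70.] F [ 0.17  0.25 -1.59] open 0.0234 29.8
row [-0.0095  0.0251  0.2041] -0.0017 dist 0.041
top gauge 0.64 [316.7 131.9] [0.7551 0.0175 0.112 ] [[321.4 179.4]]
top gauge 0.61 [211.5 191.3] [0.5713 0.3459 0.112 ] [[321.4 179.4]]
top gauge 0.23 [328.9 215.6] [ 0.4922 -0.0177  0.112 ] [[321.4 179.4]]
side tip 0.21 [375.  190.7] [ 0.6808 -0.0672  0.07  ] [[340.  191.5]]
side gauge 0.82 [260.9 164.3] [0.5036 0.2567 0.112 ] [[339.9 179. ]]
side gauge 0.75 [337.5 182.3] [ 0.5858 -0.005   0.112 ] [[339.9 179. ]]
```

View pics/g2.png

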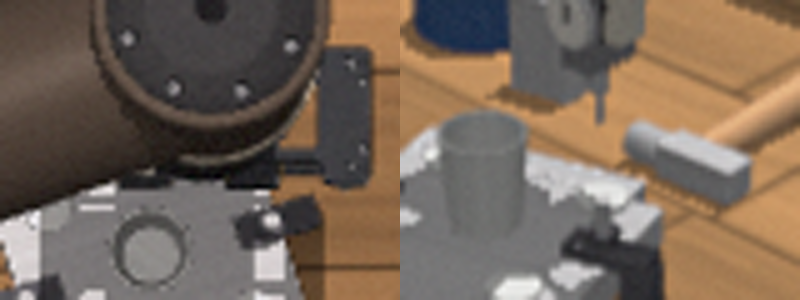

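{"method": "carry_out", "body": {"deltas": [[[-0.01,0.025,0.1,0,-1],[-0.01,0.025,0.18,0,-1],[-0.01,0.025,0.21,0,-1],[-0.01,0.025,0.21,0,-1],[-0.01,0.025,0.21,0,-1]]]}}

```text
clock: 9.2
tool_pos: [0.6055, 0.0038, 0.0954]
orientation: [-180.0, -0.1, -0.7]
force: [0.1, 0.1, -3.4]
opening: 0.0238
gripper_force: 29.8
```

```bash
python3 -c "
from h import *
go(.6051,.0043,.090,0)
"
```

```text
t 9.2 pose [0.6055 0.0038 0.0954] [-1.8e+02 -6.0e-02 -6.9e-01] j [ 19.  21. -18.   0. -51.  70.] F [ 0.06  0.1  -3.39] open 0.0238 29.8
row [-0.002  -0.0023  0.0271] -0.0019 dist 0.005
```

{"method": "carry_out", "body": {"deltas": [[[0,0,0.015,0,-1],[0,0,0.027,0,-1],[0,0,0.027,0,-1],[0,0,0.027,0,-1]]]}}

```text
clock: 9.6
tool_pos: [0.6056, 0.0039, 0.0898]
orientation: [-180.0, -0.1, -0.7]
force: [2.0, 0.7, -0.5]
opening: 0.0238
gripper_force: 29.8
```

{"method": "carry_out", "body": {"deltas": [[[0,0,0,0,-1],[0,0,0,0,-1]]]}}

```text
clock: 9.8
tool_pos: [0.6053, 0.0038, 0.0895]
orientation: [-180.0, -0.1, -0.7]
force: [1.5, 0.6, 0.3]
opening: 0.024
gripper_force: 29.8
```

{"method": "carry_out", "body": {"deltas": [[[0,0,0.005,0,-1],[0,0,0.005,0,-1],[0,0,0.005,0,-1]]]}}

```text
clock: 10.1
tool_pos: [0.605, 0.0037, 0.0882]
orientation: [-180.0, -0.0, -0.7]
force: [2.5, 0.4, 0.4]
opening: 0.0242
gripper_force: 29.8
```

```bash
python3 -c "
from h import *
print([ctrl.get_obs()['force'].round(2).tolist() for _ in range(2)])
go(.5017,-.0269,.14,0)
"
```

```text
[[2.47, 0.38, 0.42], [2.47, 0.38, 0.42]]
t 10.1 pose [0.605  0.0037 0.0882] [-1.8e+02 -2.0e-02 -7.1e-01] j [ 19.  21. -18.   0. -51.  70.] F [2.47 0.38 0.42] open 0.0242 29.8
row [-0.5146  0.1592 -0.2589] -0.002 dist 0.12
```

{"method": "carry_out", "body": {"deltas": [[[0,0,-0.2,0,-1],[-0.1,0.03,-0.29,0,-1],[-0.35,0.1,-0.29,0,-1],[-0.515,0.159,-0.29,0,-1],[-0.515,0.159,-0.29,0,-1]]]}}

```text
clock: 10.6
tool_pos: [0.4953, -0.0286, 0.1454]
orientation: [180.0, 0.3, -0.8]
force: [1.2, -0.5, -2.5]
opening: 0.0239
gripper_force: 29.8
```

{"method": "carry_out", "body": {"deltas": [[[0,0,0.1,0,-1],[0,0,0.2,0,-1],[0,0,0.2,0,-1]]]}}

```text
clock: 10.9
tool_pos: [0.4985, -0.0276, 0.1035]
orientation: [179.9, 0.4, -0.8]
force: [-1.0, 0.4, -2.3]
opening: 0.0238
gripper_force: 29.8
```

```bash
python3 -c "
from h import *
go(.5017,-.0269,.0945,0)
"
```

```text
t 10.9 pose [ 0.4985 -0.0276  0.1035] [179.92   0.37  -0.77] j [ 19.  11. -30.  -0. -49.  70.] F [-1.    0.37 -2.31] open 0.0238 29.8
row [ 0.0158 -0.0036  0.0449] -0.0021 dist 0.01
```

{"method": "carry_out", "body": {"deltas": [[[0.008,0,0.03,0,-1],[0.008,0,0.045,0,-1],[0.008,0,0.045,0,-1],[0.008,0,0.045,0,-1]]]}}

```text
clock: 11.3
tool_pos: [0.5033, -0.0268, 0.0975]
orientation: [-180.0, -0.0, -0.7]
force: [0.1, -0.5, -2.1]
opening: 0.0241
gripper_force: 29.8
```

{"method": "carry_out", "body": {"deltas": [[[0,0,0.01,0,-1],[0,0,0.012,0,-1],[0,0,0.012,0,-1]]]}}

```text
clock: 11.6
tool_pos: [0.503, -0.0269, 0.0948]
orientation: [180.0, -0.0, -0.7]
force: [0.2, 0.2, -2.6]
opening: 0.0239
gripper_force: 29.8
```

Nothing touched at 0.0948, so pad 2 is low. Pressing on.

{"method": "carry_out", "body": {"deltas": [[[0,0,0.015,0,-1],[0,0,0.03,0,-1],[0,0,0.03,0,-1],[0,0,0.03,0,-1],[0,0,0.03,0,-1]]]}}

```text
clock: 12.1
tool_pos: [0.5033, -0.0268, 0.089]
orientation: [-180.0, -0.0, -0.7]
force: [0.5, 0.8, -0.0]
opening: 0.0241
gripper_force: 29.8
```

```bash
python3 -c "
from h import *
go(.4705,.0765,.0945,0)
"
```

```text
t 12.1 pose [ 0.5033 -0.0268  0.089 ] [-1.8e+02 -3.0e-02 -7.1e-01] j [ 19.  12. -31.   0. -46.  70.] F [ 0.52  0.8  -0.01] open 0.0241 29.8
row [-0.1706 -0.5145 -0.0277] -0.002 dist 0.109
```

{"method": "carry_out", "body": {"deltas": [[[0,0,-0.15,0,-1],[-0.1,-0.25,-0.18,0,-1],[-0.17,-0.514,-0.18,0,-1],[-0.17,-0.514,-0.18,0,-1],[-0.17,-0.514,-0.18,0,-1]]]}}

```text
clock: 12.6
tool_pos: [0.4697, 0.0778, 0.1248]
orientation: [-180.0, 0.0, -0.5]
force: [0.3, -0.2, -1.7]
opening: 0.0239
gripper_force: 29.8
```

{"method": "carry_out", "body": {"deltas": [[[0,0,0.05,0,-1],[0,0,0.1,0,-1],[0,0,0.12,0,-1],[0,0,0.12,0,-1],[0,0,0.12,0,-1]]]}}

```text
clock: 13.1
tool_pos: [0.4704, 0.0757, 0.1004]
orientation: [180.0, 0.0, -0.8]
force: [-0.8, -0.0, -3.0]
opening: 0.0241
gripper_force: 29.8
```

{"method": "carry_out", "body": {"deltas": [[[0,0,0.015,0,-1],[0,0,0.03,0,-1],[0,0,0.03,0,-1],[0,0,0.03,0,-1]]]}}

```text
clock: 13.5
tool_pos: [0.4707, 0.0764, 0.095]
orientation: [-180.0, -0.0, -0.7]
force: [0.3, -0.4, 0.1]
opening: 0.0239
gripper_force: 29.8
```

{"method": "carry_out", "body": {"deltas": [[[0,0,0,0,-1],[0,0,0,0,-1]]]}}

```text
clock: 13.7
tool_pos: [0.4706, 0.0764, 0.095]
orientation: [-180.0, -0.0, -0.7]
force: [1.3, -1.0, 0.4]
opening: 0.0239
gripper_force: 29.8
```

Contact already at 0.095, so pad 3 is the high one, which agrees with the side image. I'll press 1.4 mm further and go on to pad 4.

{"method": "carry_out", "body": {"deltas": [[[0,0,0.007,0,-1],[0,0,0.007,0,-1],[0,0,0.007,0,-1]]]}}

```text
clock: 14.0
tool_pos: [0.4706, 0.0764, 0.0935]
orientation: [-180.0, -0.0, -0.7]
force: [1.4, 0.5, 0.4]
opening: 0.0237
gripper_force: 29.8
```

```bash
python3 -c "
from h import *
go(.5739,.1077,.0945,0)
"
```

```text
t 14.0 pose [0.4706 0.0764 0.0935] [-1.7999e+02 -3.0000e-02 -7.1000e-01] j [ 33.  10. -34.   0. -46.  56.] F [1.38 0.54 0.44] open 0.0237 29.8
row [ 0.5146 -0.1627 -0.0052] -0.002 dist 0.108
```

{"method": "carry_out", "body": {"deltas": [[[0,0,-0.2,0,-1],[0.05,-0.02,-0.26,0,-1],[0.3,-0.1,-0.26,0,-1],[0.515,-0.163,-0.26,0,-1],[0.515,-0.163,-0.26,0,-1]]]}}

```text
clock: 14.5
tool_pos: [0.5779, 0.1091, 0.1438]
orientation: [180.0, -0.0, -0.7]
force: [-1.9, -0.5, -3.8]
opening: 0.0238
gripper_force: 29.8
```

{"method": "carry_out", "body": {"deltas": [[[0,0,0.1,0,-1],[0,0,0.2,0,-1],[0,0,0.23,0,-1],[0,0,0.23,0,-1],[0,0,0.23,0,-1]]]}}

```text
clock: 15.0
tool_pos: [0.574, 0.1078, 0.0999]
orientation: [-180.0, -0.0, -0.7]
force: [0.8, 0.4, -1.6]
opening: 0.0238
gripper_force: 29.8
```

```bash
python3 -c "
from h import *
go(.5739,.1077,.0945,0)
"
```

```text
t 15.0 pose [0.574  0.1078 0.0999] [-1.8e+02 -2.0e-02 -7.0e-01] j [ 30.  18. -20.   0. -51.  59.] F [ 0.85  0.37 -1.62] open 0.0238 29.8
row [-0.0005  0.0004  0.0272] -0.002 dist 0.005
```

{"method": "carry_out", "body": {"deltas": [[[0,0,0.015,0,-1],[0,0,0.027,0,-1],[0,0,0.027,0,-1],[0,0,0.027,0,-1]]]}}

```text
clock: 15.4
tool_pos: [0.5738, 0.1076, 0.0942]
orientation: [-180.0, -0.0, -0.7]
force: [0.4, 1.1, -1.5]
opening: 0.0241
gripper_force: 29.8
```

{"method": "carry_out", "body": {"deltas": [[[0,0,0.015,0,-1],[0,0,0.028,0,-1],[0,0,0.028,0,-1],[0,0,0.028,0,-1]]]}}

```text
clock: 15.8
tool_pos: [0.5741, 0.1078, 0.0886]
orientation: [-180.0, -0.0, -0.7]
force: [0.0, -0.8, -0.0]
opening: 0.0237
gripper_force: 29.8
```

{"method": "carry_out", "body": {"deltas": [[[0,0,0.003,0,-1],[0,0,0.003,0,-1],[0,0,0.003,0,-1]]]}}

```text
clock: 16.1
tool_pos: [0.574, 0.1077, 0.088]
orientation: [-180.0, -0.0, -0.7]
force: [0.4, 0.9, 0.0]
opening: 0.0242
gripper_force: 29.8
```

```bash
python3 -c "
from h import *
go(.4156,-.2861,.15,-3.5)
"
```

```text
t 16.1 pose [0.574  0.1077 0.088 ] [-1.7999e+02 -3.0000e-02 -7.1000e-01] j [ 30.  19. -21.   0. -50.  59.] F [0.35 0.92 0.03] open 0.0242 29.8
row [-0.7675  1.9789 -0.3102] 0.0077 dist 0.429
```

{"method": "carry_out", "body": {"deltas": [[[0,0,-0.25,0,-1],[-0.05,0.1,-0.5,0,-1],[-0.15,0.35,-0.55,0,-1],[-0.25,0.6,-0.55,0,-1],[-0.35,0.85,-0.55,0,-1]]]}}

```text
clock: 16.6
tool_pos: [0.506, -0.0487, 0.198]
orientation: [-180.0, -0.0, -0.7]
force: [0.3, 0.0, -2.3]
opening: 0.0237
gripper_force: 29.8
```

```bash
python3 -c "
from h import *
go(.4156,-.2861,.16,-3.5)
"
```

```text
t 16.6 pose [ 0.506  -0.0487  0.198 ] [-1.7997e+02 -1.0000e-02 -6.7000e-01] j [ 17.   6. -22.  -0. -62.  73.] F [ 0.33  0.02 -2.35] open 0.0237 29.8
row [-0.438   1.1923  0.19  ] 0.0079 dist 0.257
```

{"method": "carry_out", "body": {"deltas": [[[-0.37,1.0,0,0.008,-1],[-0.37,1.0,0,0.008,-1],[-0.37,1.0,0,0.008,-1],[-0.37,1.0,0,0.008,-1],[-0.37,1.0,0,0.008,-1]]]}}

```text
clock: 17.1
tool_pos: [0.428, -0.2495, 0.1971]
orientation: [-180.0, 0.1, -3.8]
force: [0.7, 0.1, -3.2]
opening: 0.0239
gripper_force: 29.8
```

{"method": "carry_out", "body": {"deltas": [[[-0.06,0.195,0,0,-1],[-0.06,0.195,0.15,0,-1],[-0.06,0.195,0.15,0,-1],[-0.06,0.195,0.15,0,-1]]]}}

```text
clock: 17.5
tool_pos: [0.4159, -0.2844, 0.1674]
orientation: [-180.0, 0.1, -3.6]
force: [0.9, 0.3, -1.4]
opening: 0.0241
gripper_force: 29.8
```

```bash
cat > look.py <<'E'
from fit import *
import sys
f=sys.argv[1]; X=[float(v) for v in sys.argv[2:5]]; h=int(sys.argv[5]) if len(sys.argv)>5 else 30
C=np.zeros((300,800,3),np.uint8); w=h*4//3
for k,n in enumerate(('top','side')):
    s=snap(n); np.save('l_%s.npy'%n,s,allow_pickle=True); c=proj(s,X)[0].round().astype(int); print(n,c)
    C[:,400*k:400*k+400]=cv2.resize(s['color'][c[1]-h:c[1]+h,c[0]-w:c[0]+w,::-1],(400,300),interpolation=cv2.INTER_CUBIC)
cv2.imwrite('pics/'+f,C)
E
python3 look.py f1.png .4156 -.2861 .08; python3 -c "
from h import *
go(.4156,-.2861,.12,-3.5)
"
```

```text
top [413 239]
side [373 263]
t 17.6 pose [ 0.4173 -0.2843  0.1686] [ 1.7998e+02 -4.0000e-02 -3.5200e+00] j [-12.   7. -25.   0. -57.  98.] F [ 0.42  0.06 -1.89] open 0.0237 29.8
row [-0.0077  0.0093  0.243 ] -0.0001 dist 0.049
```

View pics/f1.png

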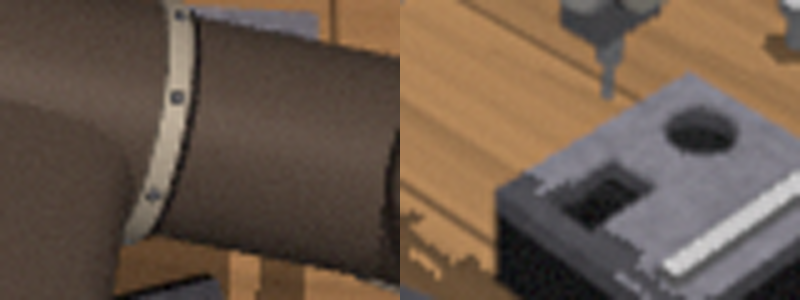

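The side tile shows the gauge hanging free with its tip at tile (607,97), over the foam and just beyond the rectangular cutout at (610,195). The arm hides the top view. I'll get the cutout rim from the clean pictures and the tip from this one, to sub-pixel accuracy.

```bash
cat > m3.py <<'E'
from fit import *
yaw=np.radians(-3.5)
for f in('a','b'):
    s=np.load(f+'.npy',allow_pickle=True).item(); g=s['color'].max(2).astype(np.float32)
    def rim(q,lx,ly): return place(box(lx,ly,.055,.055),q[0],q[1],0,q[2])
    c=proj(s,[.4156,-.2861,.055])[0]; print(f,'pred',c.round(1))
    u,v=c.round().astype(int)
    print(g[v-11:v+12,u-13:u+14].astype(int))
    K=10
    # maximise contrast between just outside and just inside of the rim outline
    big=cv2.GaussianBlur(g,(0,0),.5)
    # bounded-ness: fit rim model image: inside dark, outside grey, in a window
    win=np.zeros(g.shape,bool); win[v-10:v+11,u-12:u+13]=True
    hi=cv2.fillConvexPoly(np.zeros(g.shape,np.uint8),cv2.convexHull((proj(s,rim([*[.4156,-.2861],yaw],.059,.041))).astype(np.float32)).round().astype(int),1)>0
    top=np.median(g[hi]); 
    d=np.clip((top-g)/(top-40),0,1)
    obs=np.where(d>.35,1.,0)
    def cost(q):
        m=render(s,[box(.043,.027,.055,.055)],[q[0],q[1],yaw],0); return (np.abs(m-obs)*hi).sum()
    best=min(((cost([.4156+i*.0005,-.2861+j*.0005]),.4156+i*.0005,-.2861+j*.0005) for i in range(-12,13) for j in range(-12,13)))
    print(f,'top grey',top,'best',np.round(best,4), cost([.4156,-.2861]))
s=np.load('l_side.npy',allow_pickle=True).item(); g=s['color'].max(2).astype(int)
print('tip pred',proj(s,[[.4173,-.2843,.106],[.4173,-.2843,.128],[.4173,-.2843,.148]]).round(2))
print(g[235:258,364:386])
E
python3 m3.py
```

```text
a pred [411.5 238.9]
[[ 15  15  42  98 110 109 107 108 107 109 113 110 110 113 113 112 113 109
  106 110 110 111 112 109 108 103 105]
 [ 13  15  40  99 110 111 108 106 106 107 112 113 108 115 108 108 111 112
  108 113 113 113 111 107 107 103 104]
 [ 10   5  40  92 105 101 100 104 102 108 112 108 113 112 103 106 111 111
  108 111 111 111 107 105 108  99 105]
 [  8  15  39  94 104 105 102 102 106 111 116 110 108 108 100 104 106 108
  114 113 109 112 106 106 108 103  98]
 [  9   3  41  91 109 111 112 105  97  78  78  86  82  82  96  89  93 106
  113 117 116 112 109 109 103 105 105]
 [ 10  14  50 108 108 113 110 110  93  29  28  30  28  35  36  35  47  84
  113 115 116 114 110 111 109 106 105]
 [  2  14  46 106 108 110 114 109  91  33  36  40  37  36  35  37  42  77
  107 113 113 114 112 114 115 108 106]
 [ 12  18  49 104 102 108 110 109  89  31  36  41  37  38  40  37  43  78
  112 106 111 111 109 110 109 112 114]
 [  7  11  47 104 104 106 104 102  79  40  59  15  18  26  35  37  42  79
  104 107 108 108 108 110 111 112 109]
 [ 10   9  51 109 107 108 108 105  74  43  77  41  10   9  19 
[... 5751 characters left out ...]
5 102 126 136 153 160 161 162
  159 157 152 140]
 [169 169 164 160 157 154 156 161 166 114  99 117 141 125 126 141 153 164
  160 153 141 132]
 [169 168 169 166 165 158 157 158 157 129 113 131 171 164 145 126 130 151
  143 133 135 132]
 [167 170 166 168 166 166 162 160 158 156 147 160 174 172 173 151 127 122
  128 135 131 134]
 [169 168 168 169 169 171 167 168 164 160 159 159 160 158 155 145 133 129
  129 128 129 136]
 [173 173 169 169 169 167 169 170 167 165 163 160 153 143 136 138 137 132
  130 132 137 140]
 [176 177 174 171 166 169 168 169 171 169 164 156 145 140 144 139 136 135
  136 137 141 135]
 [175 176 176 174 176 170 168 169 167 163 150 144 144 145 142 137 138 142
  138 138 136 123]]
```

The rim fits from both cameras agree at about (0.4147,-0.2856), and the tip sits within 0.3 px of its prediction. Going down to just above the rim.

{"method": "carry_out", "body": {"deltas": [[[-0.013,0.006,0.2,0,-1],[-0.013,0.006,0.35,0,-1],[-0.013,0.006,0.44,0,-1],[-0.013,0.006,0.44,0,-1],[-0.013,0.006,0.44,0,-1]]]}}

```text
clock: 18.1
tool_pos: [0.415, -0.2856, 0.0808]
orientation: [180.0, -0.1, -3.5]
force: [0.1, -0.2, -1.7]
opening: 0.0236
gripper_force: 29.8
```

```bash
python3 -c "
from h import *
go(.4147,-.2856,.0700,-3.5)
"
```

```text
t 18.1 pose [ 0.415  -0.2856  0.0808] [ 1.7996e+02 -5.0000e-02 -3.5100e+00] j [-12.  13. -32.   0. -45.  99.] F [ 0.05 -0.22 -1.72] open 0.0236 29.8
row [-0.0014 -0.      0.0542] -0.0 dist 0.011
```

{"method": "carry_out", "body": {"deltas": [[[-0.001,0,0.015,0,-1],[-0.001,0,0.03,0,-1],[-0.001,0,0.035,0,-1],[-0.001,0,0.035,0,-1]]]}}

```text
clock: 18.5
tool_pos: [0.4137, -0.2858, 0.0729]
orientation: [180.0, -0.0, -3.6]
force: [-0.4, 0.3, -2.6]
opening: 0.0237
gripper_force: 29.8
```

The underside is now about 3 mm below the rim with no reaction force, so it has entered the cutout.

{"method": "carry_out", "body": {"deltas": [[[0,0,0.02,0,-1],[0,0,0.035,0,-1],[0,0,0.04,0,-1],[0,0,0.04,0,-1]]]}}

```text
clock: 18.9
tool_pos: [0.4134, -0.2858, 0.0644]
orientation: [-180.0, 0.0, -3.6]
force: [-0.3, 0.3, -2.3]
opening: 0.0237
gripper_force: 29.8
```

{"method": "carry_out", "body": {"deltas": [[[0,0,0.005,0,-1],[0,0,0.01,0,-1],[0,0,0.01,0,-1],[0,0,0.01,0,-1]]]}}

```text
clock: 19.3
tool_pos: [0.4138, -0.2859, 0.0635]
orientation: [180.0, -0.0, -3.6]
force: [-2.6, 2.1, 6.8]
opening: 0.024
gripper_force: 29.8
```

Seated: the floor reaction is up 9 N at z 0.0635. Releasing.

{"method": "carry_out", "body": {"deltas": [[[0,0,-0.002,0,-0.2],[0,0,-0.002,0,0.1],[0,0,-0.002,0,0.1],[0,0,-0.002,0,0.1],[0,0,-0.002,0,0.1]]]}}

```text
clock: 19.8
tool_pos: [0.4136, -0.2858, 0.063]
orientation: [180.0, 0.0, -3.6]
force: [-0.2, -1.4, 0.4]
opening: 0.0478
gripper_force: 0.0
```

{"method": "carry_out", "body": {"deltas": [[[0,0,-0.1,0,0.1],[0,0,-0.3,0,0.1],[0,0,-0.5,0,0.1],[0,0,-0.6,0,0.1],[0,0,-0.6,0,0.1]]]}}

```text
clock: 20.3
tool_pos: [0.4155, -0.2865, 0.1865]
orientation: [179.9, -0.3, -3.6]
force: [-0.8, 1.2, 0.0]
opening: 0.048
gripper_force: 0.0
```

```bash
python3 -c "
from h import *
go(.6111,-.3323,.14,-3.5)
"
```

```text
t 20.3 pose [ 0.4155 -0.2865  0.1865] [179.9   -0.35  -3.57] j [-12.   6. -24.   0. -60.  99.] F [-0.8   1.17  0.05] open 0.048 0.0
row [0.9906 0.1677 0.2327] -0.0002 dist 0.206
```

```bash
python3 - <<'E'
from fit import *
a=snap('top');b=snap('side')
parts=[cyl(.014,0,.01),cyl(.0085,.01,.048)]
O=[]
for k,s in(('a',a),('b',b)):
    m,p=near(s,'marker',[.613,-.331,.02],10)
    if m is None: print(k,'none'); continue
    O.append((s,m)); q,c=fit([(s,m)],parts,[.613,-.331,0],0,False,.004); print(k,round(p,2),q.round(4),round(c,3),m.sum())
    c=proj(s,[.613,-.331,.02])[0].round().astype(int)
    print(c,'\n',s['color'].min(2)[c[1]-9:c[1]+8,c[0]-9:c[0]+10])
q,c=fit(O,parts,[.613,-.331,0],0,False,.004); print('both',q.round(4),round(c,3))
g=[.043]; 
m,p=near(b,'gauge',[.4147,-.2856,.07],10)
if m is not None:
    q,c=fit([(b,m)],[box(.04,.024,0.012,.056)],[.4147,-.2856,-.06],.043); print('gauge',q,c)
E
```

```text
a 0.49 [ 0.613  -0.3335] 0.219 59.0
[421 179] 
 [[ 66  65  66  64  66  67  67  68  66  65  69  70  62  65  61  63  67  63
   66]
 [ 67  68  66  66  66  70  69  69  69  67  69  68  65  69  73  68  67  67
   66]
 [ 69  71  67  70  69  70  71  67  71  69  74  69  71  66  69  71  70  69
   72]
 [ 72  68  68  69  71  70  68  71  70  72  70  74  71  70  67  73  71  69
   68]
 [ 66  69  71  68  66  68  67  66  68  64  70  72  69  69  66  69  71  67
   66]
 [ 67  67  69  67  69  67  67  67  69  65  68  68  66  68  68  69  64  67
   68]
 [ 69  69  65  68  69  66  66  66 121 120  96  87  87  67  67  70  66  67
   67]
 [ 69  68  72  69  70  79 138 194 186 133 139 190 183 177  83  70  67  69
   66]
 [ 68  73  71  72  76 110 187 157  87  96 196 191 187 182 120  71  73  68
   71]
 [ 71  74  70  73  83 147 186  84  62  90 196 189 188 183 145  71  76  72
   71]
 [ 69  71  68  64  83 150 186  68  61  76 142 191 186 172  98  67  70  71
   68]
 [ 70  72  68  66  78 140 186  83  67  67  79 112 121 110  76  67  68  67
   68]
 [ 69  66  69  70  69  95 188 102  70  72  89 128 183  69  66  63  63  67
   63]
[... 1142 characters left out ...]
7  94  93  93  80  80  77  81  76
   80]
 [ 84  82  85 114 162 165 106  86  92  94  98  90 100  88  78  77  80  79
   80]
 [ 85  84  93 165 186 144  95  87  94  95  92  92 133 123  92  82  85  79
   78]
 [ 84  80  89 151 132 102  85  89  92  92  90  95 167 183 117  83  81  85
   84]
 [ 82  83  82 101 110 107  94  92  92  92  92 109 177 198 133  86  82  85
   85]
 [ 80  84  79  85 100 113 110 105 103 135 140 160 193 190 127  83  80  81
   81]
 [ 78  80  59  83  88 101 110 110 133 184 193 192 179 149  98  76  79  80
   81]
 [ 80  71  57  77  86  88  91 100 138 148 150 147 106  95  82  79  79  79
   78]]
both [ 0.6124 -0.3317] 0.19
gauge [ 0.41187488 -0.28601876 -0.08383692] 0.08688699454069138
```

{"method": "carry_out", "body": {"deltas": [[[0.99,0.168,0,0.19,0.1],[0.99,0.168,0,0.19,0.1],[0.99,0.168,0,0.19,0.1],[0.99,0.168,0,0.19,0.1],[0.99,0.168,0,0.19,0.1]]]}}

```text
clock: 21.05
tool_pos: [0.613, -0.3324, 0.1782]
orientation: [179.8, 0.2, -46.9]
force: [-1.2, 0.7, -1.4]
opening: 0.0486
gripper_force: 0.0
```

```bash
python3 -c "
from h import *
go(.6125,-.332,.08,-72)
"
```

```text
t 21.05 pose [ 0.613  -0.3324  0.1782] [179.83   0.2  -46.88] j [-12.  24.   0.   0. -66.  56.] F [-1.25  0.73 -1.44] open 0.0486 0.0
row [-3.200e-03  2.000e-04  4.912e-01] 0.0698 dist 0.098
```

{"method": "carry_out", "body": {"deltas": [[[0,0,0.2,0.07,0.1],[0,0,0.4,0.07,0.1],[0,0,0.5,0.07,0.1],[0,0,0.5,0.07,0.1],[0,0,0.5,0.07,0.1]]]}}

```text
clock: 21.55
tool_pos: [0.609, -0.3319, 0.0826]
orientation: [179.9, 0.0, -71.5]
force: [-0.0, -1.1, 0.0]
opening: 0.048
gripper_force: 0.0
```

```bash
python3 look.py k1.png .6125 -.332 .03;  python3 -c "
from h import *
go(.6125,-.332,.014,-72)
"
```

```text
top [422 179]
side [438 250]
t 21.65 pose [ 0.6101 -0.3321  0.0845] [-1.7992e+02 -8.0000e-02 -7.1570e+01] j [-13.  28.  -6.   0. -55.  31.] F [ 0.44 -0.57  0.51] open 0.0482 0.0
row [ 0.0031 -0.0117  0.3526] 0.0012 dist 0.071
```

View pics/k1.png

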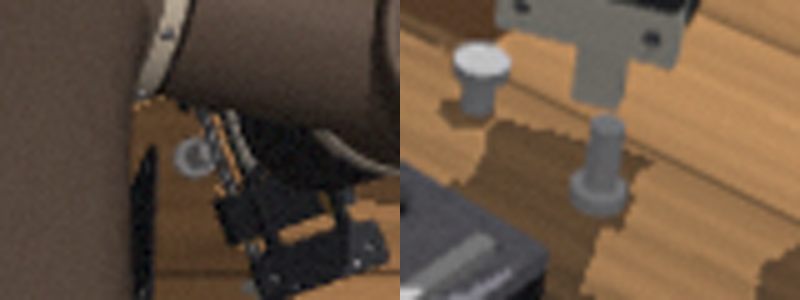

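The top tile shows the marker at (193,157). In the side tile the fingers come down right over its knob at (605,130), and the bush stands clear at (480,75).

{"method": "carry_out", "body": {"deltas": [[[0,-0.01,0.2,0,0.1],[0,-0.01,0.3,0,0.1],[0,-0.01,0.345,0,0.1],[0,-0.01,0.345,0,0.1]]]}}

```text
clock: 22.05
tool_pos: [0.611, -0.3312, 0.0141]
orientation: [180.0, 0.0, -71.7]
force: [0.6, -0.4, 0.2]
opening: 0.0482
gripper_force: 0.0
```

{"method": "carry_out", "body": {"deltas": [[[0,0,0,0,-0.4],[0,0,0,0,-1],[0,0,0,0,-1],[0,0,0,0,-1],[0,0,0,0,-1]]]}}

```text
clock: 22.55
tool_pos: [0.6114, -0.3312, 0.0147]
orientation: [-180.0, -0.0, -71.8]
force: [0.5, -0.1, 3.2]
opening: 0.016
gripper_force: 30.0
```

{"method": "carry_out", "body": {"deltas": [[[0,0,0,0,-1],[0,0,0,0,-1],[0,0,0,0,-1]]]}}

```text
clock: 22.85
tool_pos: [0.6114, -0.3312, 0.0147]
orientation: [-180.0, -0.0, -71.8]
force: [0.5, 0.8, 5.4]
opening: 0.0164
gripper_force: 30.0
```

{"method": "carry_out", "body": {"deltas": [[[0,0,-0.1,0,-1],[0,0,-0.3,0,-1],[0,0,-0.55,0,-1],[0,0,-0.75,0,-1],[0,0,-0.75,0,-1]]]}}

```text
clock: 23.35
tool_pos: [0.6141, -0.3325, 0.1712]
orientation: [-179.5, -0.4, -71.7]
force: [0.9, -0.6, -1.2]
opening: 0.0163
gripper_force: 30.0
```

```bash
python3 look.py k2.png .6115 -.331 .17; python3 -c "
from h import *
go(.4706,.0764,.165,0)
"
```

```text
top [434 174]
side [445 202]
t 23.45 pose [ 0.6112 -0.331   0.1648] [-1.799e+02 -2.000e-02 -7.179e+01] j [-12.  25.  -1.  -0. -64.  31.] F [-0.61 -0.25 -2.28] open 0.0164 30.0
row [-2.1544e+00  3.1100e-02 -1.1000e-03] -0.1994 dist 0.431
```

View pics/k2.png

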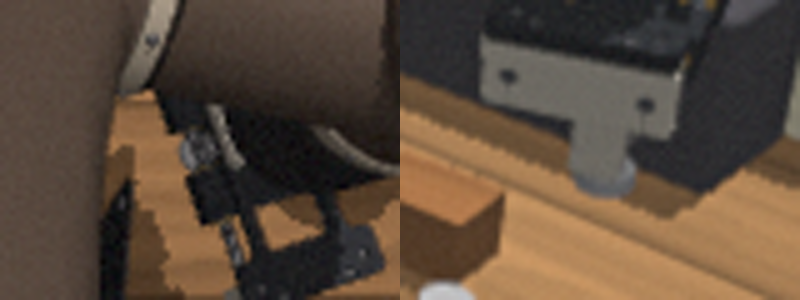

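The marker is held upright, its foot showing below the finger at (605,180).

{"method": "carry_out", "body": {"deltas": [[[-1,0.015,0,0,-1],[-1,0.015,0,0,-1],[-1,0.015,0,0,-1],[-1,0.015,0,0,-1],[-1,0.015,0,0,-1]]]}}

```text
clock: 23.95
tool_pos: [0.5426, -0.1377, 0.1624]
orientation: [179.8, 0.1, -71.6]
force: [0.4, -1.0, -0.1]
opening: 0.0163
gripper_force: 30.0
```

{"method": "carry_out", "body": {"deltas": [[[-1,0.015,0,-0.1,-1],[-1,0.015,0,-0.1,-1],[-1,0.015,0,-0.1,-1],[-1,0.015,0,-0.1,-1],[-1,0.015,0,-0.1,-1]]]}}

```text
clock: 24.45
tool_pos: [0.478, 0.0509, 0.1628]
orientation: [179.9, 0.1, -35.2]
force: [0.1, -0.2, -1.1]
opening: 0.0161
gripper_force: 30.0
```

```bash
python3 -c "
from h import *
go(.4706,.0764,.08,0)
"
```

```text
t 24.45 pose [0.478  0.0509 0.1628] [ 1.7993e+02  1.0000e-01 -3.5160e+01] j [ 30.   5. -28.  -0. -56.  25.] F [ 0.11 -0.21 -1.12] open 0.0161 30.0
row [-0.1035 -0.083   0.4139] -0.0977 dist 0.087
```

{"method": "carry_out", "body": {"deltas": [[[-0.103,-0.083,0,-0.098,-1],[-0.103,-0.083,0,-0.098,-1],[-0.103,-0.083,0.1,-0.098,-1],[-0.103,-0.083,0.3,-0.098,-1],[-0.103,-0.083,0.42,-0.098,-1]]]}}

```text
clock: 24.95
tool_pos: [0.4712, 0.0711, 0.0768]
orientation: [179.9, 0.2, -0.3]
force: [-0.9, -0.1, -0.3]
opening: 0.0164
gripper_force: 30.0
```

{"method": "carry_out", "body": {"deltas": [[[0,0,0.05,0,-1],[0,0,0.08,0,-1],[0,0,0.08,0,-1]]]}}

```text
clock: 25.25
tool_pos: [0.4731, 0.0721, 0.0636]
orientation: [180.0, 0.1, -0.6]
force: [-0.2, -0.6, -1.1]
opening: 0.0163
gripper_force: 30.0
```

```bash
python3 look.py p1.png .4706 .0764 .05;python3 -c "
from h import *
go(.4706,.0764,.05,0)
"
```

```text
top [299 223]
side [290 205]
t 25.35 pose [0.4738 0.0726 0.0648] [-1.7998e+02 -6.0000e-02 -5.2000e-01] j [ 32.  12. -36.   0. -42.  57.] F [-0.43  0.   -1.03] open 0.0164 30.0
row [-0.0162 -0.0187  0.074 ] -0.0014 dist 0.016
```

View pics/p1.png

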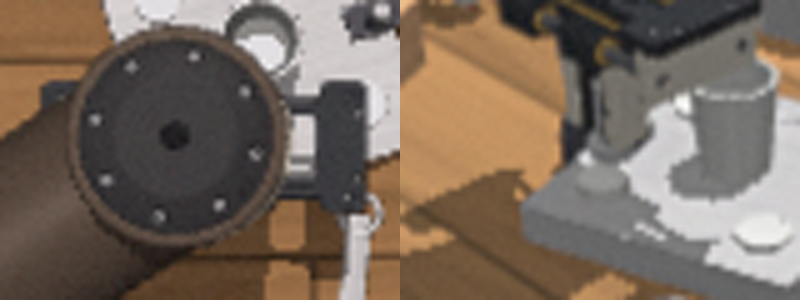

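The side tile shows the marker's foot at (600,160), just above pad 3 (600,182), with the fingers clear of the cup. Centring and lowering.

{"method": "carry_out", "body": {"deltas": [[[-0.018,-0.019,0,0,-1],[-0.018,-0.019,0.04,0,-1],[-0.018,-0.019,0.062,0,-1],[-0.018,-0.019,0.062,0,-1],[-0.018,-0.019,0.062,0,-1]]]}}

```text
clock: 25.85
tool_pos: [0.4695, 0.0762, 0.0515]
orientation: [180.0, 0.0, -0.5]
force: [0.8, 0.2, -0.1]
opening: 0.0168
gripper_force: 30.0
```

{"method": "carry_out", "body": {"deltas": [[[0,0,0.007,0,-1],[0,0,0.007,0,-1],[0,0,0.007,0,-1]]]}}

```text
clock: 26.15
tool_pos: [0.4697, 0.0763, 0.0503]
orientation: [-180.0, -0.0, -0.5]
force: [0.8, -0.3, -0.3]
opening: 0.0166
gripper_force: 30.0
```

{"method": "carry_out", "body": {"deltas": [[[0,0,0.004,0,-1],[0,0,0.004,0,-1],[0,0,0.004,0,-1]]]}}

```text
clock: 26.45
tool_pos: [0.4696, 0.0763, 0.0495]
orientation: [-180.0, -0.0, -0.5]
force: [0.3, -0.3, -1.3]
opening: 0.0161
gripper_force: 30.0
```

{"method": "carry_out", "body": {"deltas": [[[0,0,0.003,0,-1],[0,0,0.003,0,-1],[0,0,0.003,0,-1]]]}}

```text
clock: 26.75
tool_pos: [0.4697, 0.0763, 0.0494]
orientation: [-180.0, -0.0, -0.5]
force: [-1.8, -0.3, 4.8]
opening: 0.0163
gripper_force: 30.0
```

The foot touched at 0.0494 (bottom about 0.0347, right for the high pad). Releasing and lifting straight up.

{"method": "carry_out", "body": {"deltas": [[[0,0,0,0,-0.4],[0,0,0,0,-0.1],[0,0,0,0,-0.1],[0,0,0,0,-0.1],[0,0,0,0,-0.1]]]}}

```text
clock: 27.25
tool_pos: [0.4696, 0.0763, 0.0488]
orientation: [180.0, 0.0, -0.5]
force: [-0.6, 0.2, 0.2]
opening: 0.039
gripper_force: 0.0
```

{"method": "carry_out", "body": {"deltas": [[[0,0,-0.1,0,-0.1],[0,0,-0.3,0,-0.1],[0,0,-0.55,0,-0.1],[0,0,-0.75,0,-0.1],[0,0,-0.75,0,-0.1]]]}}

```text
clock: 27.75
tool_pos: [0.4727, 0.0775, 0.2048]
orientation: [-179.8, -0.5, -0.4]
force: [0.6, 0.4, -0.9]
opening: 0.0395
gripper_force: 0.0
```

{"method": "carry_out", "body": {"deltas": [[[0,-0.25,-0.1,0,-0.1],[0,-0.5,-0.1,0,-0.1],[0,-0.75,-0.1,0,-0.1],[0,-1,-0.1,0,-0.1],[0,-1,-0.1,0,-0.1]]]}}

```text
clock: 28.25
tool_pos: [0.4713, 0.2808, 0.218]
orientation: [-180.0, 0.0, -0.3]
force: [-1.3, -0.9, -1.6]
opening: 0.0395
gripper_force: 0.0
```

```bash
cat > chk.py <<'E'
from fit import *
o=ctrl.get_obs(); print(o['clock'],o['tool_pos'].round(3))
C=np.zeros((600,800,3),np.uint8)
S={n:snap(n) for n in('top','side')}
for k,(n,X,h) in enumerate([('top',[.4706,.0764,.05],24),('side',[.4706,.0764,.05],24),('top',[.4147,-.2856,.07],24),('side',[.4147,-.2856,.07],24)]):
    s=S[n]; c=proj(s,X)[0].round().astype(int); w=h*4//3
    C[300*(k//2):300*(k//2)+300,400*(k%2):400*(k%2)+400]=cv2.resize(s['color'][c[1]-h:c[1]+h,c[0]-w:c[0]+w,::-1],(400,300),interpolation=cv2.INTER_CUBIC)
cv2.imwrite('pics/end.png',C)
for n,parts,X,z,y in(('marker',[cyl(.014,0,.01),cyl(.0085,.01,.048)],[.4706,.0764,0],.0345,False),('gauge',[box(.04,.024,.012,.056)],[.4147,-.2856,-.06],.043,True)):
    for k,s in S.items():
        m,p=near(s,n,[X[0],X[1],z+.025],10)
        if m is None: print(n,k,'none');continue
        q,c=fit([(s,m)],parts,X,z,y,.004); print(n,k,round(p,2),q.round(4),round(c,3))
E
python3 chk.py
```

```text
28.25 [0.471 0.281 0.218]
marker top 0.45 [0.4718 0.0749] 0.336
marker side none
gauge top none
gauge side 0.82 [ 0.412  -0.2864 -0.0766] 0.108
```

View pics/end.png

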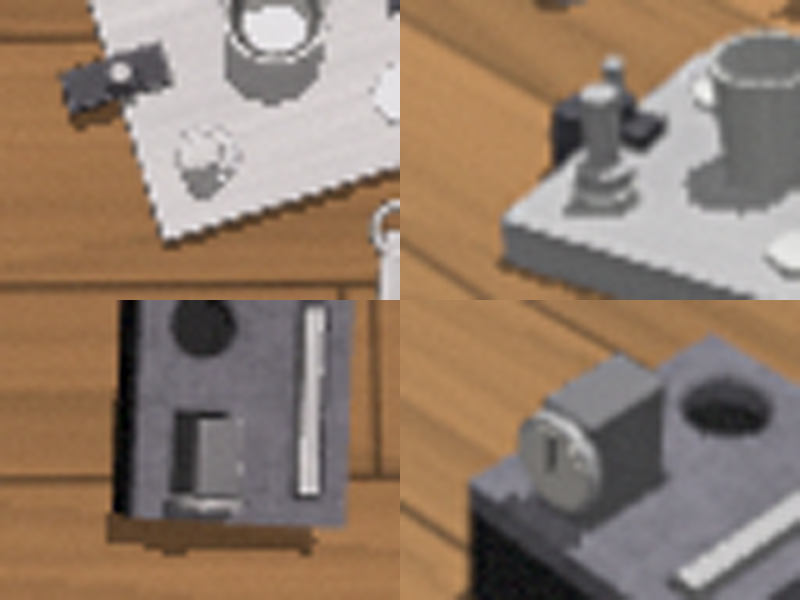

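The end picture shows the marker upright and concentric on pad 3 (side tile 605,190). The gauge sits square and deep in the rectangular cutout (590,430), and the cup has not moved. Handing in.

```bash
python3 -c "
from plant import ctrl
print(ctrl.close_job())"
```

```text
the job is handed in; nothing more can be done
None
```

Job handed in at about 28 s of the 72 s allowed: all four pads touched in order, pad 3 (near left) found high, gauge seated in the foam cutout and marker standing on pad 3; `close_job()` gave no verdict.

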